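# Raise the dust booth's sash to its height stop

## Robot

A 6-joint arm with a two-finger parallel gripper is mounted at the origin on the work surface. World frame = base frame: x ahead of the robot, y to its left, z up, the work surface at z = 0. Lengths are in mm, angles in degrees, forces in N, time in s.
With the tool pointing down it reaches from about 300 to 850 mm from the base axis. Payload 4.2 kg.
Tool frame: the origin (TCP) lies on the centre line of the jaws, within the pads' length; the fingertips stand 8 mm ahead of it and the grasp point (between the pads) lies 11 mm behind it; z points along the fingers, y is the line along which they close (so a half turn about z gives the same grasp; the last joint's range is limited). The gripper opens to 91 mm and grips with 3 to 60 N. Pads are 32 mm wide; open, the fingers measure 118 mm over their backs; the gripper's body (76 mm by 178 mm) begins 60 mm behind the grasp point.
Start: joints at [-70.187, 18.312, 89.639, -0, 72.044, -1.146], TCP at [205.679, -536.971, 221.976] pointing down, gripper open.
Joint ranges: [-177.97, 177.97], [-48.28, 115.42], [12.27, 149.76], [-77.06, 257.06], [2.81, 150.46], [-146.56, 146.56]. Speed limits (degrees/s): [147.25, 147.25, 180, 180, 180, 180].

## Interface

Orientations are given as [roll, pitch, yaw] about the fixed x, y, z axes, in that order (R = Rz(yaw) Ry(pitch) Rx(roll)).
In Python, from workcell import telemetry, eyes, ticket gives the robot as it stands. The module is installed in compiled form; this text tells all that it offers.
- The arm moves only by the shell command python3 -m crank 'ROWS' [OPENING] [FORCE]. ROWS is JSON, a list of rows, each an object of numbers: "dx", "dy", "dz": the shift along the world's x, y, z normalised to -1 to 1, where 1 is 80 cm; "yaw": the turn about the world's z normalised to -1 to 1, where 1 is 5 degrees. A call has 1 to 10 rows; each row shifts and turns the commanded pose from where the row before left it; what a row does not reach is not made up. A row lasts 1/8 s, in which the tool goes at most 62.5 mm and 10.7 degrees, less where a joint would pass 70% of its speed; a pose out of reach is approached as far as the arm can. A call with a number of a shift or a turn outside -1 to 1 is refused whole. A call with a gripper value outside its range is refused whole. OPENING is the opening, from 0 (shut) to 1 (fully open), set as the call begins (- or left out, the last holds). The fingers move at their own pace and stop on an object; FORCE is the grip in N (left out, the last holds). Time passes only in rows, so rows that do not move let the fingers close. It gives the time, the measured TCP pose, the force, the opening and the grip force at its end, in the units of the state.
- telemetry.state(): the state, without advancing time (a new reading comes with each control period).
- eyes.grab_frame(name): name is "scene" or "top" or "wrist"; returns the picture (400x640x3 uint8, red, green, blue); there is no depth.
- eyes.calibration(name): a dict with "camera_matrix" (3x3 intrinsics, pixels), "world_from_camera" (4x4, takes a point from camera to world coordinates). Camera axes: x right, y down, z forward; pixel columns grow to the right and rows downward; lengths in mm; the calibration is good to about 2 mm. A picture is of the moment at which its call begins: read the wrist's pose just before it. calibration takes no time and is no camera call; for the wrist camera it gives the pose at the moment of the call.
- ticket.job_done(): hands the job in; it is judged then, once.
The state is a dict: "time_s": time; "qpos": joint angles; "qvel": joint speeds; "effort": joint torques, N m; "ee_pos": TCP position; "ee_rot": TCP orientation; "force": force on the tool from outside, world axes, zero at the start; "torque": the same for the moment, N m; "gripper_width": finger opening in mm; "gripper_force": force on a finger pad.
Only numpy, scipy, OpenCV 4.12 (cv2) and the standard library are available. Lean on these libraries where they do the work, as an engineer would, in place of code of your own. Each camera call takes 0.05 s, during which the arm holds its last target. There are 200 camera calls.

## Task

Open the dust booth for loading: draw the slide bolt on the right post fully out of the sash's way, then raise the sash by its lip until it bears firmly but gently up against the rubber buffer of the height stop on the left post. Do not shift the stop or force the sash, leave the other things on the bench alone, and take the hand away with the sash still up against the buffer.

Things in the scene. Friction and masses are not known exactly. Their poses are not given: they have to be found in the camera images.
- booth: Fixed dust booth: two white posts 40 x 40 x 560 high, centred 200 left and right of the middle, beam at 530 to 560, base with a fossil slab behind. Origin: on the bench, midway between the posts' centres. x points level from the robot's side into the booth, y to the left post (seen from the robot), z up. Offsets dx, dy, dz below are mm along these axes.
- sash: Clear sash, slides up and down; axes as the booth. Its foot is a lip 340 wide towards the robot: plate 8 thick, front edge a round rubber-sleeved bar 12 thick. Origin: lowest line of that edge, mid-width, dx -70 from the booth, 115 to 150 above the bench at the start, nothing below. Plate top 10 above it, running 60 back to a rail and pane (215 high).
- lip_middle (a point): Middle of the lip plate's top, 30 behind and 10 above the sash's origin; moves with the sash. The sash (0.8 kg) is spring-balanced to within 2 N and stays where left: friction 5 N, so raising takes 3 to 7 N plus 40 N per m/s of speed. Never load it with over 25 N, so push, do not pinch; a rubbing hand can drag it back down.
- bolt (a joint): Steel slide bolt, 12 thick, in guides on the right post's front; level axis 192 above the bench, dx -40. Value in m: 0 = fully in, 0.040 = fully drawn out (to the right, -dy); starts at 0 to 0.008. While in, its tip overhangs the lip's right end by 12 to 20 and blocks it from rising above 176 (sash origin). Friction 3 N, stays where left.
- bolt_tab (a point): Front end of the bolt's upright thumb tab, at mid-thickness and mid-height: a plate 6 thick (dy), 34 high, reaching 60 back (+dx) from here to the bolt. At joint 0 it is at dx -106, dy -206, dz +196 from the booth's origin, and it travels with the bolt. To its left, in front of the lip, all is free.
- stop: Black height stop clamped on the left post's front: the height mark. Its arm reaches in over the lip's left end. Origin: arm's underside, dx -45, dy +162, 255 to 315 above the bench. Held by friction: a lift above about 15 N shifts it.
- buffer_axis (a point): Same point as the stop's origin, on the axis of the rubber buffer (16 across) that hangs below it and meets the plate's top. The buffer is screwed in or out: its lower face is anywhere from 10 to 46 below this point, unmeasured, to be felt. Springy, about 2.5 N per mm. Press it with 4 to 12 N over what moves the sash; when let go, the sash stays bearing on it.
- scribe: a loose aluminium air scribe (engraving pen), 155 long, 18 thick, lying near the robot; origin under its middle
- brush: a loose flat brush lying near the robot, at most 40 high; origin under its middle
- jar: a loose lidded jar, 70 across, 85 high, on the left of the bench; origin under its centre
- flask: a loose bottle, 60 across, 150 high, on the right of the bench; origin under its centre
- bowl: a loose white bowl, 110 across, 45 high, on the right of the bench; origin under its centre
- chunk: a loose lump of grey rock, 70 x 50 x 30, on the left of the bench; origin under its centre

How it is judged (in metres and radians):
On the way, in this order (a step that is already met when the one before it is completed fails the run):
1. the bolt is drawn out (at least 30 mm) (value of joint bolt above 0.03 m), for 0.2 s.
2. the sash is pressed up against the buffer (3 N or more) (contact force between sash and stop above 3 N), for 0.2 s.
At the end, for the whole second after the job is handed in: The bolt is out by at least 28 mm, the sash is at rest and still bears on the stop's buffer (more than 0.3 N), and the stop is within 2.5 mm of where it was set (value of joint bolt above 0.028 m and contact force between sash and stop above 0.3 N and linear speed of sash below 0.005 m/s and distance of stop from where it was at the start of the episode below 0.0025 m); the robot touches nothing.
It fails at once if the sash is pushed or squeezed with more than 25 N (contact force between the arm and sash above 25 N).
It fails at once if the sash is pushed or squeezed with more than 25 N by the fingers (contact force between the fingers and sash above 25 N).
It fails at once if the height stop is pushed out of its setting (over 2.5 mm) (distance of stop from where it was at the start of the episode above 0.0025 m).
It fails at once if something else on the bench is moved more than 30 mm (distance of any of scribe, brush, jar, flask, bowl, chunk from where it was at the start of the episode above 0.03 m).
It also fails if it takes over 59 s, if anything falls off the work surface, if the arm or the gripper's body presses on something with over 40 N, if the wrist force passes 120 N, or if a joint passes its speed limit or range.

## Working session

There is one attempt and no reset: what is moved stays moved. The work goes in short steps, Python scripts to look and compute and a shell command to move; the robot and the scene stay as the last step left them, time stands still between calls to the robot, and variables do not carry over. Pictures are saved under pics/ and viewed, at most 10 in all, crops included, and the job is handed in when it is done.

```bash
mkdir -p pics; python3 - <<'E'
from workcell import telemetry, eyes
import cv2, numpy as np
for n in ("scene","top"):
    im=eyes.grab_frame(n); cv2.imwrite(f"pics/{n}0.png",im[:,:,::-1]); c=eyes.calibration(n); print(n,np.round(c["camera_matrix"],1).tolist(),np.round(c["world_from_camera"],3).tolist())
s=telemetry.state(); print(s["time_s"],s["ee_pos"],s["ee_rot"],s["force"],s["gripper_width"])
E
```

```text
scene [[444.4, 0.0, 320.2], [0.0, 444.4, 204.1], [0.0, 0.0, 1.0]] [[-0.463, 0.722, -0.514, 1383.182], [0.886, 0.388, -0.253, 418.542], [0.016, -0.573, -0.82, 1501.898], [0.0, 0.0, 0.0, 1.0]]
top [[364.9, 0.0, 316.4], [0.0, 364.9, 203.1], [0.0, 0.0, 1.0]] [[0.009, -0.993, 0.118, 386.969], [-1.0, -0.01, -0.013, 2.748], [0.015, -0.118, -0.993, 1383.064], [0.0, 0.0, 0.0, 1.0]]
0.1 [ 205.53888766 -536.53055838  221.22758831] [-1.79910287e+02 -2.92258872e-03  2.09598035e+01] [ 0.09514158  0.24939205 -0.71713428] 91.06181130610382
```

View pics/scene0.png

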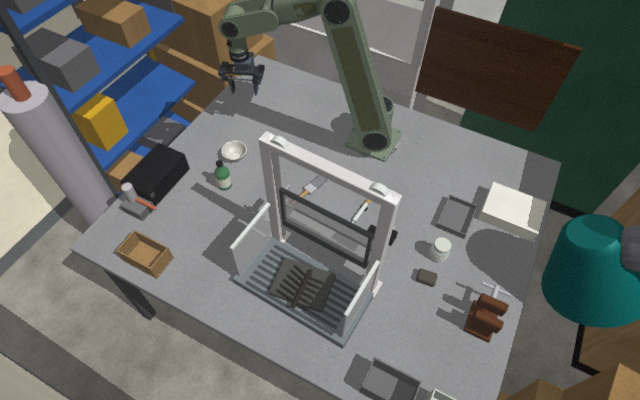

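View pics/top0.png

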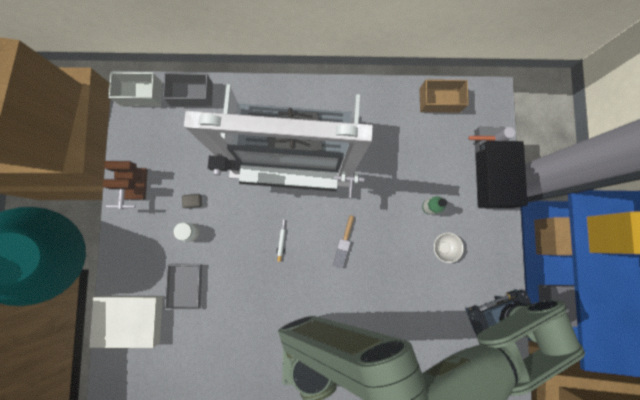

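The scene view is from behind the booth. The top view shows the beam from (186,118) to (371,132), the white lip strip at (240-337, 172-187), the black stop at (220,163), and the bolt tab near (352,185). Next I'll enlarge the booth.

```bash
python3 - <<'E'
import cv2
im=cv2.imread("pics/top0.png")[95:215,180:380]
cv2.imwrite("pics/topc.png",cv2.resize(im,(800,480),interpolation=cv2.INTER_CUBIC))
E
```

```text
(no output)
```

View pics/topc.png

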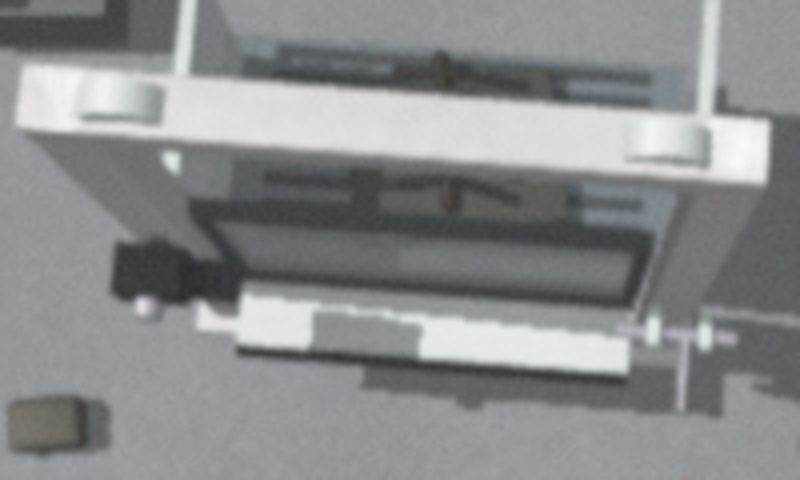

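Crop (4x, offset 180,95): beam-top corners (17,128), (768,185), (22,65), (772,120). The lip's dark bar runs (237,350)–(628,378), the tab's front end is at (683,410), and the stop's black body is at (112–240, 240–305).

```bash
cat > h.py <<'E'
import numpy as np
from workcell import eyes
def ray(n,u,v,c=None):
    c=c or eyes.calibration(n); K=c["camera_matrix"]; T=c["world_from_camera"]
    d=T[:3,:3]@np.linalg.solve(K,[u,v,1]); return T[:3,3],d
def onz(n,u,v,z,c=None):
    o,d=ray(n,u,v,c); return o+d*(z-o[2])/d[2]
def proj(n,p,c=None):
    c=c or eyes.calibration(n); T=c["world_from_camera"]; q=T[:3,:3].T@(np.asarray(p)-T[:3,3]); q=c["camera_matrix"]@q; return q[:2]/q[2]
E
python3 - <<'E'
from h import *
f=lambda x,y,z:onz("top",180+x/4-.4,95+y/4-.4,z)
c=[f(17,128,560),f(768,185,560),f(22,65,560),f(772,120,560)]
print(np.round(c,1))
O=np.mean(c,0);O[2]=0
ey=(c[0]-c[1]+c[2]-c[3]);ey/=np.linalg.norm(ey); ex=np.array([ey[1],-ey[0],0])
print("O",O,"yaw",np.degrees(np.arctan2(ex[1],ex[0])),"w",np.linalg.norm(c[0]-c[1]),np.linalg.norm(c[0]-c[2]))
B=lambda p:np.round([(p-O)@ex,(p-O)@ey,p[2]],1)
print("tab@213",B(f(683,410,213)), f(683,410,213))
for z in (115,130,150): print("lip",z,B(f(237,350,z+6)),B(f(628,378,z+6)))
print("exp tab",O-106*ex-206*ey, "lipmid",O-40*ex)
E
```

```text
[[ 660.4  300.3  560. ]
 [ 632.1 -135.5  560. ]
 [ 698.3  299.4  560. ]
 [ 671.2 -138.2  560. ]]
O [665.50356746  81.5127228    0.        ] yaw -3.6401173002160294 w 436.6850501648833 37.925442087301484
tab@213 [-105.2 -211.6  213. ] [ 547.12825518 -122.93989406  213.        ]
lip 115 [-68. 172. 121.] [ -67.3 -170.8  121. ]
lip 130 [-70.4 168.8 136. ] [ -69.8 -169.9  136. ]
lip 150 [-73.7 164.6 156. ] [ -73.  -168.7  156. ]
exp tab [ 546.63862434 -117.3418102     0.        ] lipmid [625.5842667   84.05229486   0.        ]
```

```bash
python3 -m crank '[{"dx":0.0438,"dy":0.0558,"yaw":-1},{"dx":0.0438,"dy":0.0558,"yaw":-1},{"dx":0.0438,"dy":0.0558,"yaw":-1},{"dx":0.0438,"dy":0.0558,"yaw":-1},{"dx":0.0438,"dy":0.0558,"yaw":-0.92},{"dx":0.0438,"dy":0.0558},{"dx":0.0438,"dy":0.0558},{"dx":0.0438,"dy":0.0558},{"dx":0.0438,"dy":0.0558},{"dx":0.0438,"dy":0.0558}]' 0
```

```text
validation failed for argument at $[0]...
```

```bash
python3 -m crank '[{},{}]'; python3 - <<'E'
from h import *
from workcell import telemetry
import cv2
im=eyes.grab_frame("wrist"); cv2.imwrite("pics/w1.png",im[:,:,::-1]); s=telemetry.state(); print(s["ee_pos"],s["ee_rot"],s["force"],s["gripper_width"])
E
```

```text
[ 205.57102661 -536.61767975  221.31836731] [-1.79924637e+02 -1.77409870e-03  2.09609048e+01] [-0.98143827  0.76087611  0.57021386] 91.1278831247584validation failed for argument at $[0]...
```

View pics/w1.png

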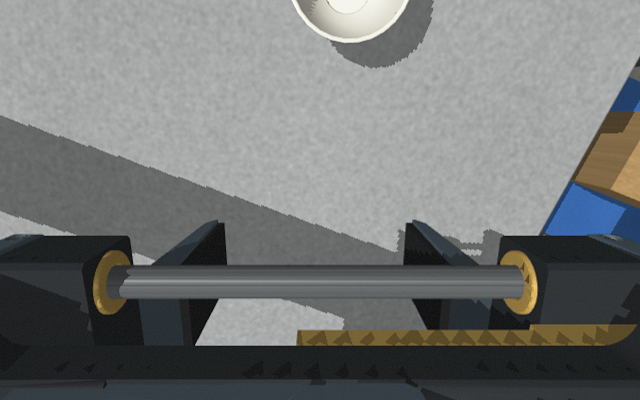

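The move was refused: probably every row needs all four keys. The wrist view shows only the open fingers and the bowl at (350,10).

```bash
python3 -m crank '[{"dx":0.0438,"dy":0.0558,"dz":0,"yaw":-1},{"dx":0.0438,"dy":0.0558,"dz":0,"yaw":-1},{"dx":0.0438,"dy":0.0558,"dz":0,"yaw":-1},{"dx":0.0438,"dy":0.0558,"dz":0,"yaw":-1},{"dx":0.0438,"dy":0.0558,"dz":0,"yaw":-0.92},{"dx":0.0438,"dy":0.0558,"dz":0,"yaw":0},{"dx":0.0438,"dy":0.0558,"dz":0,"yaw":0},{"dx":0.0438,"dy":0.0558,"dz":0,"yaw":0},{"dx":0.0438,"dy":0.0558,"dz":0,"yaw":0},{"dx":0.0438,"dy":0.0558,"dz":0,"yaw":0}]' 0
```

```text
time_s: 1.4
ee_pos: [556.9, -88.9, 221.8]
ee_rot: [180.0, 0.0, -3.6]
force: [-0.3, -0.4, 0.6]
gripper_width: 0.5
gripper_force: 0.0
```

```bash
python3 - <<'E'
from h import *
from workcell import telemetry
import cv2
c=eyes.calibration("wrist");im=eyes.grab_frame("wrist"); cv2.imwrite("pics/w2.png",im[:,:,::-1]); print(np.round(c["world_from_camera"],3).tolist(),c["camera_matrix"].round(1).tolist())
print("exp tab top", proj("wrist",[546.9,-122,213],c), "tip ctr",proj("wrist",[556.4,-89,214],c))
E
```

```text
[[-0.063, -0.968, -0.244, 626.653], [-0.998, 0.061, 0.015, -93.011], [0.0, 0.245, -0.97, 384.355], [0.0, 0.0, 0.0, 1.0]] [[354.0, 0.0, 314.7], [0.0, 354.0, 204.0], [0.0, 0.0, 1.0]]
exp tab top [379.55740924 268.02287535] tip ctr [315.47442694 255.52392871]
```

View pics/w2.png

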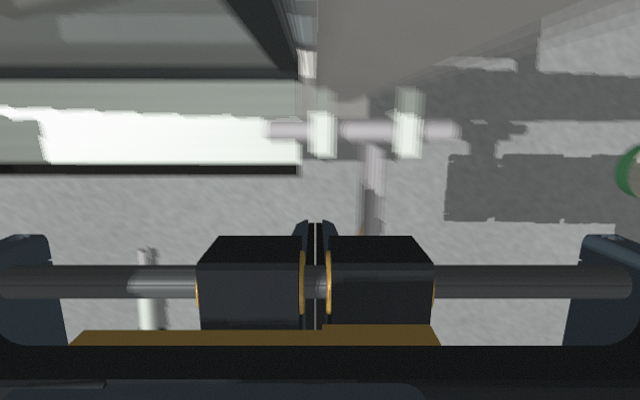

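The closed fingers (px 293–335) stand clear to the left of the tab (px 360–382). The camera sits 70 mm ahead of the tool and would meet the post or pane, so I'll back off and turn the hand half round.

```bash
python3 - <<'E'
from workcell import telemetry
print(telemetry.state()["qpos"])
E
```

```text
[-9.80937984 17.53749853 90.8480657   0.33415581 71.42833474 83.51858603]
```

```bash

python3 -m crank '[{"dx":-0.06,"dy":0,"dz":0,"yaw":0},{"dx":-0.065,"dy":0,"dz":0,"yaw":1},{"dx":0,"dy":0,"dz":0,"yaw":1},{"dx":0,"dy":0,"dz":0,"yaw":1},{"dx":0,"dy":0,"dz":0,"yaw":1},{"dx":0,"dy":0,"dz":0,"yaw":1},{"dx":0,"dy":0,"dz":0,"yaw":1},{"dx":0,"dy":0,"dz":0,"yaw":1},{"dx":0,"dy":0,"dz":0,"yaw":1},{"dx":0,"dy":0,"dz":0,"yaw":1}]' >/dev/null
python3 -m crank '[{"dx":0,"dy":0,"dz":0,"yaw":1},{"dx":0,"dy":0,"dz":0,"yaw":1},{"dx":0,"dy":0,"dz":0,"yaw":1},{"dx":0,"dy":0,"dz":0,"yaw":1},{"dx":0,"dy":0,"dz":0,"yaw":1},{"dx":0,"dy":0,"dz":0,"yaw":1},{"dx":0,"dy":0,"dz":0,"yaw":1},{"dx":0,"dy":0,"dz":0,"yaw":1},{"dx":0,"dy":0,"dz":0,"yaw":1}]' >/dev/null
python3 -m crank '[{"dx":0,"dy":0,"dz":0,"yaw":1},{"dx":0,"dy":0,"dz":0,"yaw":1},{"dx":0,"dy":0,"dz":0,"yaw":1},{"dx":0,"dy":0,"dz":0,"yaw":1},{"dx":0,"dy":0,"dz":0,"yaw":1},{"dx":0,"dy":0,"dz":0,"yaw":1},{"dx":0,"dy":0,"dz":0,"yaw":1},{"dx":0,"dy":0,"dz":0,"yaw":1},{"dx":0,"dy":0,"dz":0,"yaw":1}]' >/dev/null
python3 -m crank '[{"dx":0,"dy":0,"dz":0,"yaw":1},{"dx":0,"dy":0,"dz":0,"yaw":1},{"dx":0,"dy":0,"dz":0,"yaw":1},{"dx":0,"dy":0,"dz":0,"yaw":1},{"dx":0,"dy":0,"dz":0,"yaw":1},{"dx":0,"dy":0,"dz":0,"yaw":1},{"dx":0,"dy":0,"dz":0,"yaw":1},{"dx":0,"dy":0,"dz":0,"yaw":1},{"dx":0,"dy":0,"dz":0,"yaw":1}]'
```

```text
time_s: 6.08
ee_pos: [455.7, -90.7, 221.8]
ee_rot: [180.0, -0.0, 176.5]
force: [0.1, -1.2, 0.5]
gripper_width: 0.4
gripper_force: 0.0
```

```bash

python3 -m crank '[{"dx":0.06,"dy":0.003,"dz":0,"yaw":0},{"dx":0.0613,"dy":0,"dz":0,"yaw":0},{"dx":0,"dy":0,"dz":-0.02,"yaw":0},{"dx":0,"dy":0,"dz":-0.02,"yaw":0},{"dx":0,"dy":0,"dz":0,"yaw":0}]'
python3 -m crank '[{"dx":-0.0004,"dy":-0.00624,"dz":0,"yaw":0},{"dx":-0.0004,"dy":-0.00624,"dz":0,"yaw":0},{"dx":-0.0004,"dy":-0.00624,"dz":0,"yaw":0},{"dx":-0.0004,"dy":-0.00624,"dz":0,"yaw":0},{"dx":-0.0004,"dy":-0.00624,"dz":0,"yaw":0},{"dx":-0.0004,"dy":-0.00624,"dz":0,"yaw":0}]'
```

```text
time_s: 6.7
ee_pos: [550.8, -88.0, 188.1]
ee_rot: [180.0, -0.3, 176.3]
force: [-0.1, -0.8, 0.4]
gripper_width: 0.5
gripper_force: 0.0
time_s: 7.45
ee_pos: [551.3, -118.0, 190.3]
ee_rot: [180.0, 0.0, 176.4]
force: [-0.3, 2.9, 1.6]
gripper_width: 0.3
gripper_force: 1.7
```

```bash

python3 -m crank '[{"dx":-0.0003,"dy":-0.005,"dz":0,"yaw":0},{"dx":-0.0003,"dy":-0.005,"dz":0,"yaw":0},{"dx":-0.0003,"dy":-0.005,"dz":0,"yaw":0},{"dx":-0.0003,"dy":-0.005,"dz":0,"yaw":0},{"dx":0,"dy":-0.005,"dz":0,"yaw":0}]'
python3 - <<'E'
from h import *
import cv2
im=eyes.grab_frame("top"); cv2.imwrite("pics/top2.png",cv2.resize(im[130:215,220:400,::-1],(720,340),interpolation=cv2.INTER_CUBIC))
E
```

```text
time_s: 8.07
ee_pos: [550.0, -138.3, 189.9]
ee_rot: [180.0, -0.0, 176.4]
force: [-1.0, 4.2, 3.1]
gripper_width: 0.3
gripper_force: 1.7
```

View pics/top2.png

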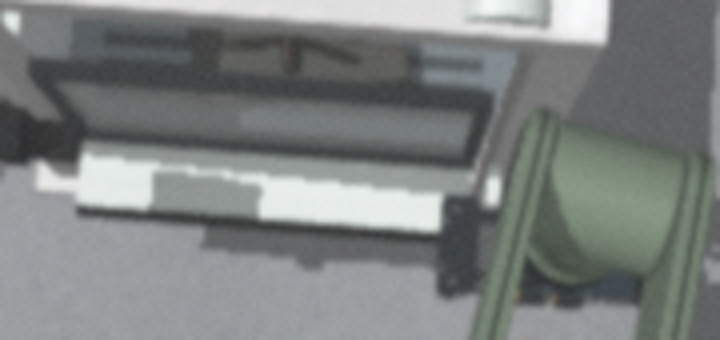

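The arm hides the tab, so I'll feel for the end stop in small steps.

```bash

python3 -m crank '[{"dx":-0.0001,"dy":-0.0025,"dz":0,"yaw":0},{"dx":-0.0001,"dy":-0.0025,"dz":0,"yaw":0}]'
python3 -m crank '[{"dx":-0.0001,"dy":-0.0025,"dz":0,"yaw":0}]'
```

```text
time_s: 8.38
ee_pos: [549.9, -141.7, 189.8]
ee_rot: [179.9, -0.0, 176.3]
force: [-1.3, 6.2, 3.0]
gripper_width: 0.3
gripper_force: 3.8
time_s: 8.5
ee_pos: [549.8, -141.9, 189.8]
ee_rot: [179.7, -0.1, 176.3]
force: [-1.2, 11.6, 3.7]
gripper_width: 0.6
gripper_force: 6.3
```

The bolt is hard against its end stop (fully out). I'll back off and go in front of the lip's middle.

```bash

python3 -m crank '[{"dx":0,"dy":0.0375,"dz":0,"yaw":0},{"dx":-0.02,"dy":0.0625,"dz":0,"yaw":0},{"dx":0,"dy":0.0625,"dz":0,"yaw":0},{"dx":0,"dy":0.0625,"dz":0,"yaw":0},{"dx":0,"dy":0.0625,"dz":0,"yaw":0},{"dx":0,"dy":0,"dz":-0.04,"yaw":0},{"dx":0,"dy":0,"dz":-0.04,"yaw":0},{"dx":0,"dy":0,"dz":0,"yaw":0},{"dx":0,"dy":0,"dz":0,"yaw":0}]'
python3 - <<'E'
from h import *
import cv2
im=eyes.grab_frame("top"); cv2.imwrite("pics/top3.png",cv2.resize(im[130:215,220:400,::-1],(720,340),interpolation=cv2.INTER_CUBIC))
E
```

```text
time_s: 9.62
ee_pos: [535.0, 85.5, 126.9]
ee_rot: [-180.0, 0.1, 176.4]
force: [-0.1, -0.1, 0.5]
gripper_width: 0.3
gripper_force: 0.0
```

View pics/top3.png

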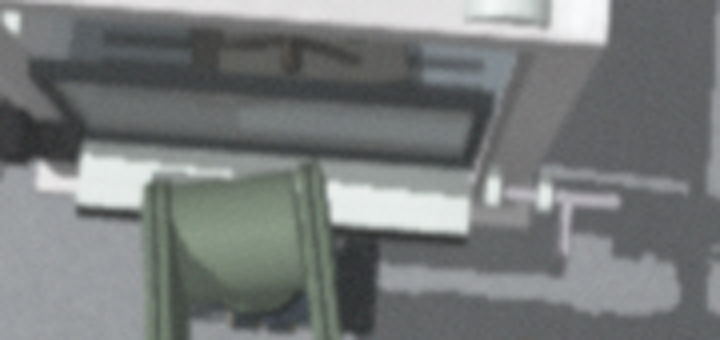

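The bolt tip (px ~488) now clears the lip's right end (px 470). Approaching the bar.

```bash

python3 -m crank '[{"dx":0.02,"dy":-0.0013,"dz":0,"yaw":0},{"dx":0.02,"dy":-0.0013,"dz":0,"yaw":0},{"dx":0.005,"dy":-0.0003,"dz":0,"yaw":0},{"dx":0,"dy":0,"dz":0,"yaw":0}]'
python3 -m crank '[{"dx":0.0025,"dy":-0.0001,"dz":0,"yaw":0},{"dx":0.0025,"dy":-0.0002,"dz":0,"yaw":0}]'
python3 -m crank '[{"dx":0.0025,"dy":-0.0001,"dz":0,"yaw":0},{"dx":0,"dy":0,"dz":0,"yaw":0}]'
```

```text
time_s: 10.18
ee_pos: [570.3, 83.4, 125.8]
ee_rot: [-180.0, -0.0, 176.3]
force: [0.1, -0.6, 0.2]
gripper_width: 0.4
gripper_force: 0.0
time_s: 10.42
ee_pos: [573.8, 83.4, 126.0]
ee_rot: [180.0, -0.0, 176.4]
force: [0.4, -0.1, 0.0]
gripper_width: 0.4
gripper_force: 0.0
time_s: 10.68
ee_pos: [574.0, 83.3, 125.9]
ee_rot: [-180.0, -0.3, 176.4]
force: [-5.4, 0.7, 3.9]
gripper_width: 0.5
gripper_force: 2.6
```

```bash

python3 -m crank '[{"dx":0.0015,"dy":-0.0001,"dz":0,"yaw":0},{"dx":0,"dy":0,"dz":0.0015,"yaw":0}]'
python3 -m crank '[{"dx":0,"dy":0,"dz":0.0015,"yaw":0},{"dx":0,"dy":0,"dz":0.0015,"yaw":0}]'
```

```text
time_s: 10.92
ee_pos: [574.0, 83.3, 126.2]
ee_rot: [-180.0, -0.4, 176.4]
force: [-3.8, 0.9, -3.5]
gripper_width: 0.4
gripper_force: 2.4
time_s: 11.18
ee_pos: [574.0, 83.3, 127.8]
ee_rot: [-180.0, -0.5, 176.4]
force: [-4.8, 1.0, -4.9]
gripper_width: 0.3
gripper_force: 2.7
```

```bash

python3 -m crank '[{"dx":0.0015,"dy":-0.0001,"dz":0,"yaw":0},{"dx":0.0015,"dy":-0.0001,"dz":0,"yaw":0}]'
python3 -m crank '[{"dx":0,"dy":0,"dz":0.0025,"yaw":0},{"dx":0,"dy":0,"dz":0.0025,"yaw":0},{"dx":0,"dy":0,"dz":0.0025,"yaw":0},{"dx":0,"dy":0,"dz":0.0025,"yaw":0}]'
python3 - <<'E'
from h import *
import cv2
im=eyes.grab_frame("top"); cv2.imwrite("pics/top4.png",cv2.resize(im[130:215,180:400,::-1],(800,309),interpolation=cv2.INTER_CUBIC))
a=cv2.imread("pics/top0.png")[:,:,::-1].astype(int); b=im.astype(int)
# bar-edge row: last bright->dark rows per column at left part of lip
for u in (242,246,250):
    print(u,a[178:192,u].sum(1).tolist(),b[178:192,u].sum(1).tolist())
E
```

```text
time_s: 11.42
ee_pos: [574.2, 83.3, 127.9]
ee_rot: [-180.0, -0.7, 176.3]
force: [-12.7, 2.0, 1.2]
gripper_width: 0.3
gripper_force: 6.2
time_s: 11.92
ee_pos: [574.1, 83.3, 134.9]
ee_rot: [-180.0, -0.8, 176.3]
force: [-10.0, 2.0, -4.7]
gripper_width: 0.5
gripper_force: 4.7
242 [683, 675, 623, 459, 266, 229, 346, 435, 469, 468, 460, 459, 462, 461] [696, 682, 583, 354, 209, 260, 376, 445, 464, 467, 468, 474, 462, 471]
246 [686, 686, 665, 539, 306, 208, 307, 402, 451, 463, 465, 452, 450, 455] [696, 686, 619, 425, 245, 236, 353, 448, 468, 475, 466, 463, 468, 469]
250 [683, 684, 663, 556, 352, 214, 269, 374, 441, 465, 457, 463, 461, 468] [694, 692, 658, 502, 287, 227, 339, 436, 461, 470, 470, 480, 473, 477]
```

The lip edge rose about 0.4 px, which matches the 7–8 mm of hand travel. The friction lift holds without slip, so I'll keep raising.

```bash

python3 -m crank '[{"dx":0,"dy":0,"dz":0.005,"yaw":0},{"dx":0,"dy":0,"dz":0.005,"yaw":0},{"dx":0,"dy":0,"dz":0.005,"yaw":0},{"dx":0,"dy":0,"dz":0.005,"yaw":0},{"dx":0,"dy":0,"dz":0.005,"yaw":0}]'
python3 -m crank '[{"dx":0,"dy":0,"dz":0.005,"yaw":0},{"dx":0,"dy":0,"dz":0.005,"yaw":0},{"dx":0,"dy":0,"dz":0.005,"yaw":0},{"dx":0,"dy":0,"dz":0.005,"yaw":0},{"dx":0,"dy":0,"dz":0.005,"yaw":0}]'
```

```text
time_s: 12.6
ee_pos: [574.1, 83.3, 154.8]
ee_rot: [-180.0, -0.8, 176.4]
force: [-9.5, 2.3, -6.3]
gripper_width: 0.5
gripper_force: 4.7
time_s: 13.22
ee_pos: [574.1, 83.3, 174.8]
ee_rot: [-180.0, -0.8, 176.4]
force: [-9.1, 2.2, -5.4]
gripper_width: 0.6
gripper_force: 4.8
```

```bash

python3 -m crank '[{"dx":0,"dy":0,"dz":0.005,"yaw":0},{"dx":0,"dy":0,"dz":0.005,"yaw":0},{"dx":0,"dy":0,"dz":0.0025,"yaw":0},{"dx":0,"dy":0,"dz":0.0025,"yaw":0},{"dx":0,"dy":0,"dz":0.0025,"yaw":0}]' | sed -n '2p;4p'
python3 -m crank '[{"dx":0,"dy":0,"dz":0.0025,"yaw":0},{"dx":0,"dy":0,"dz":0.0025,"yaw":0},{"dx":0,"dy":0,"dz":0.0025,"yaw":0}]'| sed -n '2p;4p'
python3 -m crank '[{"dx":0,"dy":0,"dz":0.0025,"yaw":0},{"dx":0,"dy":0,"dz":0.0025,"yaw":0},{"dx":0,"dy":0,"dz":0.0025,"yaw":0}]'| sed -n '2p;4p'
```

```text
ee_pos: [574.1, 83.3, 188.8]
force: [-10.0, 1.6, -5.2]
ee_pos: [574.1, 83.3, 194.8]
force: [-10.1, 1.7, -5.4]
ee_pos: [574.1, 83.3, 200.8]
force: [-9.9, 1.1, -6.0]
```

```bash

python3 -m crank '[{"dx":0,"dy":0,"dz":0.0025,"yaw":0},{"dx":0,"dy":0,"dz":0.0025,"yaw":0},{"dx":0,"dy":0,"dz":0.0025,"yaw":0}]' | sed -n '2p;4p'
python3 -m crank '[{"dx":0,"dy":0,"dz":0.0025,"yaw":0},{"dx":0,"dy":0,"dz":0.0025,"yaw":0},{"dx":0,"dy":0,"dz":0.0025,"yaw":0}]'| sed -n '2p;4p'
python3 -m crank '[{"dx":0,"dy":0,"dz":0.0025,"yaw":0},{"dx":0,"dy":0,"dz":0.0025,"yaw":0},{"dx":0,"dy":0,"dz":0.0025,"yaw":0}]'| sed -n '2p;4p'
```

```text
ee_pos: [574.1, 83.3, 206.8]
force: [-10.8, 0.7, -5.7]
ee_pos: [574.1, 83.3, 212.8]
force: [-9.9, 2.2, -5.8]
ee_pos: [574.2, 83.3, 218.8]
force: [-9.6, 1.6, -6.4]
```

```bash

python3 -m crank '[{"dx":0,"dy":0,"dz":0.0025,"yaw":0},{"dx":0,"dy":0,"dz":0.0025,"yaw":0},{"dx":0,"dy":0,"dz":0.0025,"yaw":0}]' | sed -n '2p;4p'
python3 -m crank '[{"dx":0,"dy":0,"dz":0.0025,"yaw":0},{"dx":0,"dy":0,"dz":0.0025,"yaw":0},{"dx":0,"dy":0,"dz":0.0025,"yaw":0}]'| sed -n '2p;4p'
python3 -m crank '[{"dx":0,"dy":0,"dz":0.0025,"yaw":0},{"dx":0,"dy":0,"dz":0.0025,"yaw":0},{"dx":0,"dy":0,"dz":0.0025,"yaw":0}]'| sed -n '2p;4p'
```

```text
ee_pos: [574.1, 83.3, 224.8]
force: [-10.7, 2.2, -5.9]
ee_pos: [574.1, 83.3, 230.8]
force: [-10.3, 1.1, -5.4]
ee_pos: [574.1, 83.3, 236.8]
force: [-9.3, 1.7, -4.8]
```

```bash
python3 - <<'E'
from h import *
import cv2
im=eyes.grab_frame("top"); cv2.imwrite("pics/top5.png",cv2.resize(im[120:215,180:400,::-1],(800,345),interpolation=cv2.INTER_CUBIC))
E
```

```text
(no output)
```

View pics/top5.png

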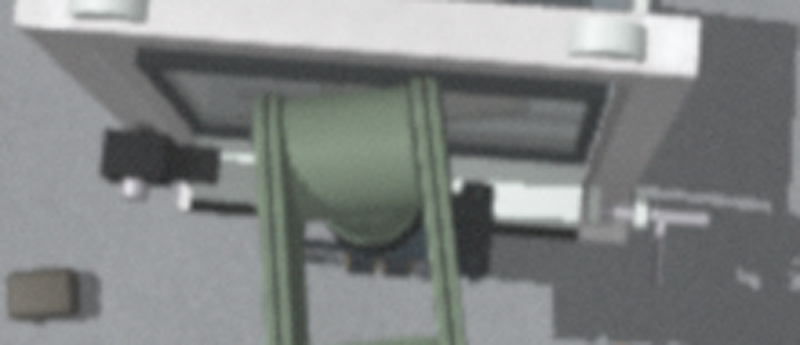

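The lip has widened in the image to px 190–580 of the crop, so the sash really is rising with the hand. It is not yet at the buffer, so I'll continue.

```bash

python3 -m crank '[{"dx":0,"dy":0,"dz":0.0025,"yaw":0},{"dx":0,"dy":0,"dz":0.0025,"yaw":0},{"dx":0,"dy":0,"dz":0.0025,"yaw":0}]' | sed -n '2p;4p'
python3 -m crank '[{"dx":0,"dy":0,"dz":0.0025,"yaw":0},{"dx":0,"dy":0,"dz":0.0025,"yaw":0},{"dx":0,"dy":0,"dz":0.0025,"yaw":0}]'| sed -n '2p;4p'
python3 -m crank '[{"dx":0,"dy":0,"dz":0.0025,"yaw":0},{"dx":0,"dy":0,"dz":0.0025,"yaw":0}]'| sed -n '2p;4p'
```

```text
ee_pos: [574.2, 83.3, 242.8]
force: [-10.9, 2.0, -5.7]
ee_pos: [574.1, 83.1, 247.5]
force: [-8.4, 1.3, -10.3]
ee_pos: [574.2, 83.0, 251.5]
force: [-9.5, 1.0, -10.7]
```

The buffer was met near TCP z 245. At about 10.5 N upward the hand now slips, which leaves about 5 N on the buffer. I'll press slightly harder sideways, lift a touch, and hold.

```bash

python3 -m crank '[{"dx":0.0013,"dy":-0.0001,"dz":0,"yaw":0},{"dx":0,"dy":0,"dz":0.001,"yaw":0},{"dx":0,"dy":0,"dz":0,"yaw":0}]' | sed -n '2,4p'
python3 -m crank '[{"dx":0,"dy":0,"dz":0.001,"yaw":0},{"dx":0,"dy":0,"dz":0,"yaw":0},{"dx":0,"dy":0,"dz":0,"yaw":0}]' | sed -n '2,4p'
```

```text
ee_pos: [574.3, 82.9, 251.8]
ee_rot: [-179.9, -1.1, 176.4]
force: [-9.6, 0.4, -10.6]
ee_pos: [574.3, 82.9, 252.4]
ee_rot: [-179.9, -1.1, 176.4]
force: [-10.1, 0.6, -11.3]
```

```bash

python3 -m crank '[{"dx":0.0015,"dy":-0.0001,"dz":0,"yaw":0},{"dx":0,"dy":0,"dz":0.001,"yaw":0},{"dx":0,"dy":0,"dz":0,"yaw":0}]' | sed -n '2,4p'
python3 -m crank '[{"dx":0,"dy":0,"dz":0.001,"yaw":0},{"dx":0,"dy":0,"dz":0,"yaw":0},{"dx":0,"dy":0,"dz":0,"yaw":0}]' | sed -n '2,4p'
```

```text
ee_pos: [574.4, 82.9, 252.6]
ee_rot: [-179.9, -1.3, 176.4]
force: [-12.3, 1.3, -13.1]
ee_pos: [574.5, 82.9, 253.4]
ee_rot: [-179.9, -1.3, 176.4]
force: [-11.5, 0.8, -12.9]
```

About 7.5 N on the buffer, held. Now straight back, away from the bar.

```bash

python3 -m crank '[{"dx":-0.03,"dy":0.0019,"dz":0,"yaw":0},{"dx":-0.03,"dy":0.0019,"dz":0,"yaw":0},{"dx":-0.05,"dy":0.003,"dz":0,"yaw":0},{"dx":-0.05,"dy":0.003,"dz":0,"yaw":0},{"dx":0,"dy":0,"dz":0,"yaw":0},{"dx":0,"dy":0,"dz":0,"yaw":0},{"dx":0,"dy":0,"dz":0,"yaw":0},{"dx":0,"dy":0,"dz":0,"yaw":0}]' | sed -n '1,4p'
python3 - <<'E'
from h import *
import cv2
im=eyes.grab_frame("top"); cv2.imwrite("pics/top6.png",cv2.resize(im[120:215,180:400,::-1],(800,345),interpolation=cv2.INTER_CUBIC))
E
```

```text
time_s: 20.4
ee_pos: [454.6, 90.6, 258.6]
ee_rot: [180.0, -0.0, 176.3]
force: [-0.7, -0.2, -0.4]
```

View pics/top6.png

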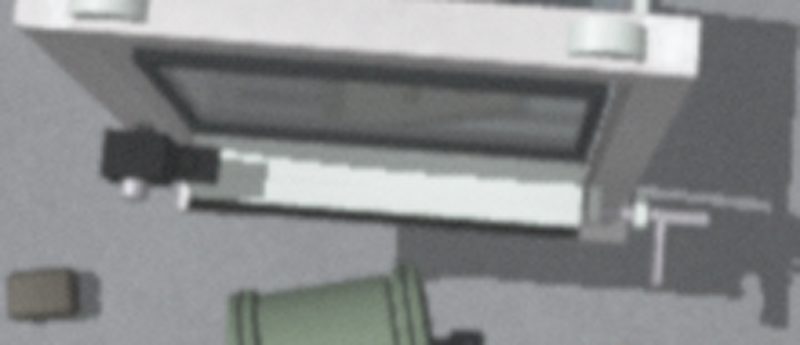

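The sash is up, with its edge at (190,203)–(580,233). The stop is unmoved at (100–220,130–183), the bolt is out, and the hand is clear.

```bash
python3 -c "
from workcell import ticket; print(ticket.job_done())"
```

```text
the job is handed in; nothing more can be done
None
```

I handed the job in at about 20 s, but no verdict came back: the bolt is fully drawn, the sash was pressed up with about 7.5 N (estimated from the wrist force) and left up at the buffer, the stop looks unmoved, and the hand is clear.

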